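# Gauge the reel spindles

### The arm

A 6-joint arm with a two-finger parallel gripper is mounted at the origin on the work surface. World frame = base frame: x ahead of the robot, y to its left, z up, the work surface at z = 0. Lengths are in m, angles in rad, forces in N, time in s.
With the tool pointing down it reaches from about 0.25 to 0.775 m from the base axis. Payload 4 kg.
Tool frame: the origin (TCP) lies at the very end of the fingers, on their centre line; the grasp point (between the pads) lies 19 mm behind it; z points along the fingers, y is the line along which they close (so a half turn about z gives the same grasp; the last joint's range is limited). The gripper opens to 94 mm and grips with 3 to 60 N. Pads are 16 mm wide; open, the fingers measure 119 mm over their backs; the gripper's body (75 mm by 177 mm) begins 78 mm behind the grasp point.
Start: joints at [-1.217, 0.087, 1.371, -0, 1.684, -0.103], TCP at [0.243, -0.494, 0.206] pointing down, gripper open.
Joint ranges: [-3.1, 3.1], [-0.76, 2.03], [0.27, 2.55], [-1.08, 4.22], [0.17, 2.65], [-2.57, 2.57]. Speed limits (rad/s): [2.79, 2.79, 3.14, 3.14, 3.14, 3.14].

### API

Orientations are given as [roll, pitch, yaw] about the fixed x, y, z axes, in that order (R = Rz(yaw) Ry(pitch) Rx(roll)).
In Python, from bench import robot gives the robot as it stands. The module is installed in compiled form; this text tells all that it offers.
- The arm moves only by the tool move_arm, never from a script. Its argument "deltas" is one flat list of numbers, 7 for each row, row after row: the turn, a rotation vector about the tool's x, y, z in rad, then the shift along the tool's x, y, z in cm, then the closure, from -1 (fully open) to 1 (shut). A call has 1 to 8 rows; each row is the pose to reach, as a shift and turn from the pose commanded when the call began, along the tool's axes at that moment; what a row does not reach only later rows make up. A row lasts 1/10 s, in which the tool goes at most 50 mm and 8.59 degrees, less where a joint would pass 70% of its speed; a pose out of reach is approached as far as the arm can. A call with a gripper value outside its range is refused whole. The fingers move at their own pace and stop on an object; the grip force is fixed at half the most. Time passes only in rows, so rows that repeat a pose let the fingers close. It gives the time, the measured TCP pose, the force, the opening and the grip force at its end, in the units of the state.
- robot.get_obs(): the state, without advancing time (a new reading comes with each control period).
- robot.snapshot(name): name is "scene" or "top"; returns a dict with "image" (400x640x3 uint8, red, green, blue), "depth" (400x640 float32, m along the optical axis (not along the pixel's ray), 0 where there is no reading), "fov_y" (degrees; the focal length in pixels is half the picture's height over the tangent of half this angle, whatever the lens; pixels are square), "cx", "cy" (the principal point, pixels), "origin" and "orientation" of the camera in the world. Camera axes: x right, y up, looking along -z (the intrinsics and any distortion apply to the point x, -y, -z); pixel columns grow to the right and rows downward; lengths in m; the calibration is good to about 2 mm. A picture is of the moment at which its call begins.
- robot.close_job(): hands the job in; it is judged then, once.
The state is a dict: "time": time; "joint_positions": joint angles; "qvel": joint speeds; "joint_torque": joint torques, N m; "tool_pos": TCP position; "ee_rot": TCP orientation; "wrist_force": force on the tool from outside, world axes, zero at the start; "wrist_torque": the same for the moment, N m; "width": finger opening in m; "finger_force": force on a finger pad.
Only numpy, scipy, OpenCV 4.12 (cv2) and the standard library are available. Lean on these libraries where they do the work, as an engineer would, in place of code of your own. Each camera call takes 0.05 s, during which the arm holds its last target. There are 200 camera calls.

### The job

Find the thickest wooden spindle that fits our ribbon reels: taking them from the white rack, thickest first, try each upright and centred in the red bore of the gauge, pressing it down for a moment. If it is stopped at the bore, put it in the blue tray and try the next thinner; the first one that goes in, push right through so that it drops into the catch pan under the gauge. Stop there: leave any spindle that needs no trying in the rack, and do not disturb the jar, the ribbon reel or the gift box.

Things in the scene. Friction and masses are not known exactly. Their poses are not given: they have to be found in the camera images.
- thick_mid (a point): Centre (half-way up) of the thickest spindle: a plain dark brown wooden rod, 24 mm diameter, 100 mm long, 32 g, edges rounded 1 mm. Its z axis runs along the rod. Starts standing upright in one of the rack's three wells (which one varies). It is too thick for the red bore and stops at its mouth, sinking at most 3 mm into the countersink.
- middle_mid (a point): Centre (half-way up) of the middle spindle: a plain mid-brown wooden rod, 20 mm diameter, 100 mm long, 24 g. z along the rod. Starts standing upright in a rack well. It passes the red bore with 2 mm to spare on the diameter and falls on by its own weight when let go.
- thin_mid (a point): Centre (half-way up) of the thinnest spindle: a plain pale wooden rod, 16 mm diameter, 100 mm long, 15 g. z along the rod. Starts standing upright in a rack well.
- rack: White plastic block fixed to the counter, 70 x 220 x 35 mm (x, y, z), origin at the centre of its underside. Three loose round wells 30 mm wide in a row along its y axis, at y = -70, 0 and +70 mm; their floors are 6 mm above the counter, so a spindle standing in one has its top 106 mm above the counter, 71 mm above the rack.
- gauge: Hole gauge fixed to the counter, 110 x 165 x 130 mm (x, y, z), origin at the centre of its underside. A level plate 12 mm thick, top 130 mm above the counter, on two side cheeks 8 mm thick at its y ends; open towards -x and +x. Three through bores in a row along y: 14 mm at y = +55 mm and 30 mm at y = -55 mm in bare aluminium; between them, in the red part, the 22 mm bore to use.
- pan (a point): Centre of the catch pan's cork floor, under the gauge plate, 8 mm above the counter. The pan is 98 x 149 mm inside, between the cheeks and, at -x and +x, 35 mm high lips with two wire rails above (65 and 92 mm up). 110 mm is free between cork and plate, so a 100 mm spindle that has passed comes wholly clear of the plate; it may stand, lean or lie there.
- bore (a point): Centre of the mouth of the red 22 mm bore, level with the plate's top (130 mm above the counter). The bore is vertical (z axis), 12 mm deep, with a 2 mm countersink at the mouth.
- tray: Blue open tray fixed to the counter for spindles that are stopped: 140 x 190 x 25 mm outside (x, y, z), 5 mm walls and 5 mm floor, origin at the centre of its underside. A spindle may stand or lie in it.
- jar: Bystander: jar of preserve with brass lid, 60 mm diameter, 85 mm tall, origin at the centre of its underside.
- reel: Bystander: red ribbon reel lying flat, 70 mm diameter, 28 mm high, origin at the centre of its underside.
- giftbox: Bystander: small wrapped gift box with red ribbon, 80 x 110 x 45 mm, origin at the centre of its underside.
Not all that is in view belongs to the job. Leave any purple look-alike of the part that bears middle_mid alone.

How it is judged:
By the outcome, as a careful person would: the job done as asked, in the order asked, and still so for the second after the job is handed in, with the robot touching nothing.
It also fails if it takes over 61 s, if anything falls off the work surface, if the arm or the gripper's body presses on something with over 40 N, if the wrist force passes 120 N, or if a joint passes its speed limit or range.

## Working session

There is one attempt and no reset: what is moved stays moved. The work goes in short steps, Python scripts to look and compute and a tool call to move; the robot and the scene stay as the last step left them, time stands still between calls to the robot, and variables do not carry over. Pictures are saved under pics/ and viewed, at most 10 in all, crops included, and the job is handed in when it is done.

Besides the shell and the picture viewer there is one more tool, called after ">>>" as name(argument=value, ...), one argument or row to a line, values as JSON. move_arm: Moves the arm, as the interface text tells. Its arguments: {"type":"object","properties":{"deltas":{"type":"array","items":{"type":"number"}}},"required":["deltas"]}

```bash
mkdir -p pics
cat > h.py <<'E'
import numpy as np, cv2
from bench import robot
def cam(s):
    f=s['image'].shape[0]/2/np.tan(np.radians(s['fov_y'])/2)
    o=np.array(s['orientation'],float)
    if o.shape==(3,3): R=o
    else:
        from scipy.spatial.transform import Rotation as Q
        R=Q.from_euler('xyz',o).as_matrix() if o.size==3 else None
    return f,R,np.array(s['origin'])
def ray(s,u,v,z):
    f,R,o=cam(s); d=R@np.array([(u-s['cx'])/f,-(v-s['cy'])/f,-1]); return o+d*(z-o[2])/d[2]
def cloud(s):
    f,R,o=cam(s); v,u=np.mgrid[0:400,0:640]; D=s['depth']
    P=np.stack([(u-s['cx'])/f*D,-(v-s['cy'])/f*D,-D],-1)@R.T+o; P[D==0]=np.nan; return P
def proj(s,p):
    f,R,o=cam(s); q=R.T@(np.array(p)-o); return s['cx']+f*q[0]/-q[2], s['cy']-f*q[1]/-q[2]
E
python3 - <<'E'
from h import *
for n in('scene','top'):
    s=robot.snapshot(n); cv2.imwrite(f'pics/{n}0.png',s['image'][:,:,::-1])
    np.save(f'{n}0.npy',s,allow_pickle=True)
    print(n,{k:s[k] for k in s if k not in('image','depth')})
print(robot.get_obs())
E
```

```text
scene {'fov_y': 44.184713874381956, 'cx': 318.38067250196696, 'cy': 204.34396705644795, 'origin': array([0.96629884, 0.54697599, 0.93360985]), 'orientation': array([ 0.64825492, -0.00371343,  2.57019108])}
top {'fov_y': 46.095796183441834, 'cx': 322.5477032082256, 'cy': 195.35568111430558, 'origin': array([0.49590937, 0.0052232 , 1.36951877]), 'orientation': array([ 0.09435996,  0.00740183, -1.57730339])}
{'time': 0.1, 'joint_positions': array([-1.21711405e+00,  8.78813184e-02,  1.37208198e+00,  8.93144493e-07,
        1.68359349e+00, -1.03077954e-01]), 'qvel': array([-0.00020112, -0.00111576, -0.00459414, -0.0016961 , -0.00073222,
        0.00102167]), 'joint_torque': array([ 2.43407565e-03, -3.41255128e+01, -3.03299546e+01,  7.18633784e-02,
        3.04032303e-02, -1.09226410e-04]), 'tool_pos': array([ 0.24241111, -0.49315497,  0.20443182]), 'ee_rot': array([-3.13963904e+00, -2.02982846e-04,  4.56760137e-01]), 'wrist_force': array([-1.15603751,  0.05842029, -0.13316361]), 'wrist_torque': array([ 0.02896465,  0.01110271, -0.02734568]), 'finger_force': 0.0, 'width': 0.09408972508051137}
```

View pics/scene0.png

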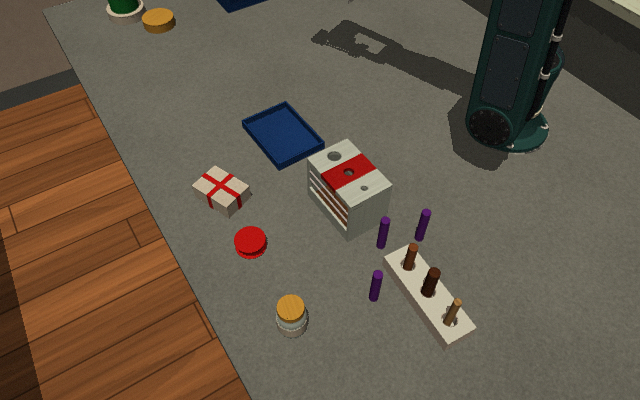

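View pics/top0.png

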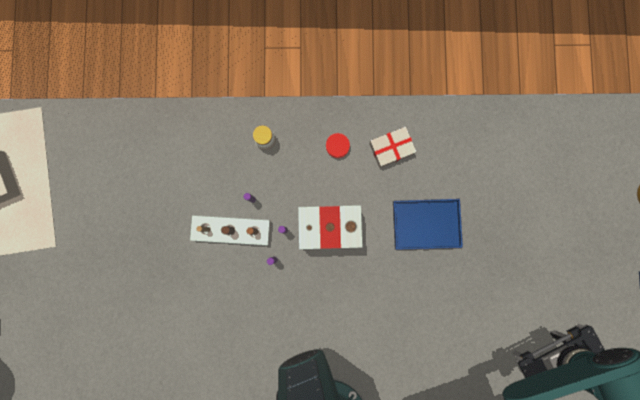

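The scene view shows the thick spindle in the middle well (432,270), the mid-brown one in the well nearest the gauge (412,245) and the pale one at (455,305). The red bore is at (349,172). In the top view the bore is at about (330,227), the tray at (427,224), and the purple look-alikes at (249,197), (283,230) and (272,261).

Run:
```python
from h import *
for n in('top','scene'):
    s=np.load(f'{n}0.npy',allow_pickle=True).item(); P=cloud(s); hsv=cv2.cvtColor(s['image'],cv2.COLOR_RGB2HSV)
    H,S,V=[hsv[...,i].astype(int) for i in range(3)]
    Z=P[...,2]
    inr=(P[...,0]>.2)&(P[...,0]<.8)&(abs(P[...,1])<.45)
    print(n,'table z',np.nanmedian(Z[inr]))
    def comps(m,name,amin=8):
        k,l,st,c=cv2.connectedComponentsWithStats((m&inr).astype(np.uint8))
        for i in range(1,k):
            if st[i,4]>=amin:
                q=P[l==i]; print(name,st[i,4],c[i].round(1),'xyz med',np.nanmedian(q,0).round(4),'min',np.nanmin(q,0).round(3),'max',np.nanmax(q,0).round(3))
    comps((S<60)&(V>130)&(Z>.02),'white',60)
    comps((H>100)&(H<125)&(S>120),'blue',100)
    comps((H>130)&(H<160)&(S>80)&(Z>.09),'purpletop',4)
    comps((Z>.085)&(Z<.115)&(H<25)&(S>50),'woodtop',4)
    comps((Z>.12)&(Z<.14),'gaugetop',100)
    comps((Z>.12)&(Z<.14)&((H<8)|(H>172))&(S>150),'red',100)
    comps((Z>.03)&(Z<.038)&(S<60)&(V>100),'racktop',40)
    # plate dark hole at red bore
    m=(Z<.12)|(V<90)
    if n=='top': m[:, :322]=0; m[:,338:]=0; m[:215]=0;m[240:]=0
    else: m[:, :340]=0; m[:,358:]=0; m[:165]=0;m[180:]=0
    ys,xs=np.nonzero(m); print('hole',len(xs),xs.mean(),ys.mean(),ray(s,xs.mean(),ys.mean(),.13))
```

```text
top table z 0.0015751579436005247
white 117 [399.6 136.1] xyz med [ 0.7905 -0.2058  0.0458] min [ 0.774 -0.235  0.038] max [ 0.8   -0.183  0.053]
white 187 [379.7 142.2] xyz med [ 0.7729 -0.1504  0.046 ] min [ 0.751 -0.177  0.04 ] max [ 0.794 -0.123  0.054]
white 189 [406.2 149.4] xyz med [ 0.7517 -0.2247  0.0456] min [ 0.729 -0.251  0.039] max [ 0.773 -0.199  0.053]
white 198 [386.1 157.4] xyz med [ 0.7287 -0.1674  0.0455] min [ 0.707 -0.193  0.036] max [ 0.751 -0.142  0.054]
white 848 [308.7 227.6] xyz med [0.5273 0.05   0.1306] min [0.475 0.023 0.123] max [0.583 0.079 0.137]
white 774 [350.7 226.5] xyz med [ 0.5291 -0.0602  0.1305] min [ 0.477 -0.087  0.116] max [ 0.585 -0.032  0.138]
white 1628 [229.8 230.1] xyz med [0.5249 0.2765 0.0358] min [0.485 0.168 0.022] max [0.566 0.391 0.11 ]
blue 3098 [427.6 224.1] xyz med [ 0.5394 -0.289   0.006 ] min [ 0.471 -0.38  -0.007] max [ 0.61  -0.189  0.033]
purpletop 38 [247.1 196.2] xyz med [0.6157 0.2187 0.0998] min [0.607 0.211 0.094] max [0.624 0.227 0.104]
purpletop 38 [281.6 229. ] xyz med [0.5258 0.1241 0.1006] min [0.518 0.116 0.091]
[... 3892 characters left out ...]
 xyz med [0.7881 0.197  0.0858] min [0.785 0.196 0.085] max [0.79  0.199 0.086]
gaugetop 175 [477.6 130.8] xyz med [0.2109 0.0561 0.1311] min [0.2   0.017 0.12 ] max [0.22  0.087 0.14 ]
gaugetop 3017 [349.6 174. ] xyz med [0.5333 0.0051 0.1287] min [ 0.473 -0.09   0.12 ] max [0.589 0.079 0.133]
red 955 [347.3 171.4] xyz med [ 0.5331 -0.0064  0.1288] min [ 0.474 -0.036  0.12 ] max [0.587 0.024 0.133]
racktop 145 [327.6 207.8] xyz med [ 0.5825 -0.0038  0.0336] min [ 0.579 -0.081  0.03 ] max [0.587 0.07  0.038]
racktop 2484 [429.8 296.3] xyz med [0.5347 0.2978 0.0337] min [0.486 0.166 0.03 ] max [0.569 0.39  0.038]
hole 58 348.44827586206895 171.58620689655172 [ 0.5320943 -0.0030195  0.13     ]
```

>>> move_arm(
  deltas=[0, 0, -1.114, 28.9, -27.6, 0, -0.3, 0, 0, -1.114, 28.9, -27.6, 0, -0.3, 0, 0, -1.114, 28.9, -27.6, 0, -0.3, 0, 0, -1.114, 28.9, -27.6, 0, -0.3, 0, 0, -1.114, 28.9, -27.6, 0, -0.3, 0, 0, -1.114, 28.9, -27.6, 0, -0.3, 0, 0, -1.114, 28.9, -27.6, 0, -0.3, 0, 0, -1.114, 28.9, -27.6, 0, -0.3],
)

```text
time: 0.9
tool_pos: [0.3802, -0.1164, 0.2052]
ee_rot: [3.141, 0.0, 1.574]
wrist_force: [0.2, -0.9, 0.0]
width: 0.0611
finger_force: 0.0
```

>>> move_arm(
  deltas=[0, 0, 0, 37.0, 14.6, 0, -0.3, 0, 0, 0, 37.0, 14.6, 0, -0.3, 0, 0, 0, 37.0, 14.6, 0, -0.3, 0, 0, 0, 37.0, 14.6, 0, -0.3, 0, 0, 0, 37.0, 14.6, 0, -0.3, 0, 0, 0, 37.0, 14.6, 0, -0.3, 0, 0, 0, 37.0, 14.6, 0, -0.3, 0, 0, 0, 37.0, 14.6, 0, -0.3],
)

```text
time: 1.7
tool_pos: [0.5263, 0.2537, 0.2047]
ee_rot: [-3.141, 0.001, 1.572]
wrist_force: [0.5, -0.8, -0.2]
width: 0.0608
finger_force: 0.0
```

>>> move_arm(
  deltas=[0, 0, 0, 2.2, 0, 0, -0.3, 0, 0, 0, 2.2, 0, 0, -0.3, 0, 0, 0, 2.2, 0, 0, -0.3],
)

```text
time: 2.0
tool_pos: [0.5259, 0.2733, 0.2046]
ee_rot: [-3.14, 0.001, 1.572]
wrist_force: [0.7, -0.0, -0.4]
width: 0.0611
finger_force: 0.0
```

>>> move_arm(
  deltas=[0, 0, 0, 0.1, 0.1, 4, -0.3, 0, 0, 0, 0.1, 0.1, 8, -0.3, 0, 0, 0, 0.1, 0.1, 12, -0.3, 0, 0, 0, 0.1, 0.1, 14.4, -0.3, 0, 0, 0, 0.1, 0.1, 14.4, -0.3, 0, 0, 0, 0.1, 0.1, 14.4, 1, 0, 0, 0, 0.1, 0.1, 14.4, 1, 0, 0, 0, 0.1, 0.1, 14.4, 1],
)

```text
time: 2.8
tool_pos: [0.5288, 0.2748, 0.0642]
ee_rot: [3.137, -0.002, 1.57]
wrist_force: [-0.0, 0.7, 0.2]
width: 0.0402
finger_force: 0.0
```

>>> move_arm(
  deltas=[0, 0, 0, 0, 0, 0, 1, 0, 0, 0, 0, 0, 0, 1, 0, 0, 0, 0, 0, -2, 1, 0, 0, 0, 0, 0, -5, 1, 0, 0, 0, 0, 0, -10, 1, 0, 0, 0, 0, 0, -15, 1, 0, 0, 0, 0, 0, -15, 1],
)

```text
time: 3.5
tool_pos: [0.5308, 0.2762, 0.2217]
ee_rot: [3.125, -0.007, 1.571]
wrist_force: [-0.5, 0.2, 1.0]
width: 0.0226
finger_force: 30.0
```

>>> move_arm(
  deltas=[0, 0, 0, -28.0, 0.3, 0, 1, 0, 0, 0, -28.0, 0.3, 0, 1, 0, 0, 0, -28.0, 0.3, 0, 1, 0, 0, 0, -28.0, 0.3, 0, 1, 0, 0, 0, -28.0, 0.3, 0, 1, 0, 0, 0, -28.0, 0.3, 0, 1, 0, 0, 0, -28.0, 0.3, 0, 1, 0, 0, 0, -28.0, 0.3, 0, 1],
)

```text
time: 4.3
tool_pos: [0.53, -0.0056, 0.2109]
ee_rot: [-3.141, -0.001, 1.569]
wrist_force: [0.8, -0.1, 0.2]
width: 0.0224
finger_force: 30.0
```

Run:
```python
from h import *
o=robot.get_obs(); print(o['time'],o['tool_pos'],o['ee_rot'],o['width'],o['wrist_force'])
out=[]
for n in('scene','top'):
    s=robot.snapshot(n); np.save(f'{n}1.npy',s,allow_pickle=True)
    u,v=map(int,proj(s,[.53,-.004,.15])); im=s['image'][v-60:v+60,u-75:u+75,::-1]; print(n,u,v)
    out.append(cv2.resize(im,None,fx=2.6,fy=2.6,interpolation=cv2.INTER_CUBIC))
cv2.imwrite('pics/b1.png',np.hstack(out))
print(robot.get_obs()['tool_pos'])
```

```text
4.3 [ 0.53001589 -0.00556759  0.21094957] [-3.14088343e+00 -8.00801035e-04  1.56944416e+00] 0.022400288472908817 [ 0.80844664 -0.05378967  0.23493896]
scene 349 164
top 329 226
[ 0.53011973 -0.00430906  0.21115747]
```

View pics/b1.png

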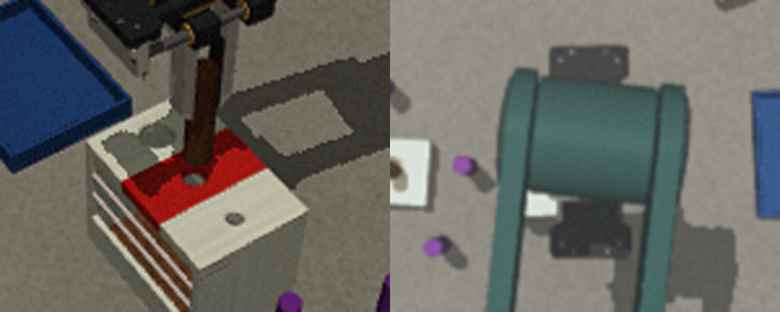

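The left crop (scene) shows the thick rod gripped above the bore at about (195,180), with the bottom near (198,170). The top view is blocked by the arm. Next I'll fit the rod axis from the scene view.

```bash
cat >> h.py <<'E'
def rod(s,lo,hi,zmin=.14,zmax=.25,c=(.53,-.004),dbg=True):
    """rod axis from the scene view: colour mask inside a window, edge mid-line per row"""
    P=cloud(s); hsv=cv2.cvtColor(s['image'],cv2.COLOR_RGB2HSV); m=cv2.inRange(hsv,lo,hi)>0
    m&=(abs(P[...,0]-c[0])<.03)&(abs(P[...,1]-c[1])<.03)&(P[...,2]>zmin)&(P[...,2]<zmax)
    k,l,st,_=cv2.connectedComponentsWithStats(m.astype(np.uint8)); i=1+np.argmax(st[1:,4]); m=l==i
    ys=np.unique(np.nonzero(m)[0]); r=[]
    for y in ys:
        x=np.nonzero(m[y])[0]; r.append((y,x.min(),x.max(),*np.nanmedian(P[y,x],0)))
    return np.array(r)
E
python3 - <<'E'
from h import *
s=np.load('scene1.npy',allow_pickle=True).item()
hsv=cv2.cvtColor(s['image'],cv2.COLOR_RGB2HSV)
r=rod(s,(0,60,15),(20,255,110)); np.set_printoptions(suppress=True,precision=3)
print(r[::3])
for z in(.24,.2,.155): print(z,proj(s,[.53,-.0045,z]))
print('bore',proj(s,[.5315,-.0035,.13]))
E
```

```text
[[132.    358.    358.      0.522   0.005   0.249]
 [135.    349.    357.      0.535   0.005   0.248]
 [138.    349.    357.      0.535   0.006   0.241]
 [141.    349.    357.      0.534   0.007   0.232]
 [144.    349.    357.      0.534   0.005   0.223]
 [147.    349.    356.      0.535   0.006   0.215]
 [150.    345.    356.      0.538   0.006   0.206]
 [153.    345.    355.      0.538   0.005   0.199]
 [156.    345.    355.      0.537   0.006   0.188]
 [159.    345.    355.      0.539   0.007   0.18 ]
 [162.    345.    355.      0.537   0.006   0.169]
 [165.    345.    354.      0.538   0.006   0.161]]
0.24 (np.float64(351.7977775787177), np.float64(134.19204510259647))
0.2 (np.float64(350.6675960089318), np.float64(148.22329663911344))
0.155 (np.float64(349.4787065372625), np.float64(162.98340923701093))
bore (np.float64(348.5471873316922), np.float64(171.33172429272696))
```

>>> move_arm(
  deltas=[0, 0, 0, 0, 0.1, 1, 1, 0, 0, 0, 0, 0.1, 1.6, 1, 0, 0, 0, 0, 0.1, 1.9, 1, 0, 0, 0, 0, 0.1, 2.1, 1, 0, 0, 0, 0, 0.1, 2.3, 1, 0, 0, 0, 0, 0.1, 2.4, 1, 0, 0, 0, 0, 0.1, 2.4, 1],
)

```text
time: 5.1
tool_pos: [0.5312, -0.0055, 0.1875]
ee_rot: [3.141, 0.0, 1.571]
wrist_force: [-0.3, -0.1, 0.6]
width: 0.0227
finger_force: 30.0
```

>>> move_arm(
  deltas=[0, 0, 0, 0, 0, 0.1, 1, 0, 0, 0, 0, 0, 0.2, 1, 0, 0, 0, 0, 0, 0.3, 1, 0, 0, 0, 0, 0, 0.3, 1],
)

```text
time: 5.5
tool_pos: [0.5315, -0.0056, 0.1869]
ee_rot: [3.139, 0.0, 1.571]
wrist_force: [-2.7, -0.4, 7.0]
width: 0.0227
finger_force: 30.0
```

>>> move_arm(
  deltas=[0, 0, 0, 0, -0.1, 0, 1, 0, 0, 0, 0, -0.1, 0.05, 1, 0, 0, 0, 0, -0.1, 0.1, 1, 0, 0, 0, 0, -0.1, 0.1, 1],
)

```text
time: 5.9
tool_pos: [0.5313, -0.0056, 0.1869]
ee_rot: [3.137, 0.001, 1.571]
wrist_force: [-2.0, 0.3, 8.7]
width: 0.0223
finger_force: 30.0
```

Run:
```python
from h import *
s=robot.snapshot('scene'); o=robot.get_obs(); print(o['tool_pos'],o['wrist_force'],o['wrist_torque'])
im=s['image'][100:200,280:420,::-1]; cv2.imwrite('pics/b2.png',cv2.resize(im,None,fx=5,fy=5,interpolation=cv2.INTER_CUBIC))
r=rod(s,(0,60,15),(20,255,110),zmin=.132); print(r[::4].round(3))
```

```text
[ 0.53126623 -0.00559715  0.18690243] [-1.15143276  0.52672389  9.67102472] [0.06305806 0.37053607 0.02702483]
[[ 1.35e+02  3.50e+02  3.53e+02  5.24e-01 -1.40e-02  2.26e-01]
 [ 1.39e+02  3.49e+02  3.57e+02  5.29e-01 -1.00e-03  2.28e-01]
 [ 1.43e+02  3.48e+02  3.57e+02  5.35e-01  6.00e-03  2.28e-01]
 [ 1.47e+02  3.48e+02  3.56e+02  5.35e-01  5.00e-03  2.16e-01]
 [ 1.51e+02  3.48e+02  3.55e+02  5.36e-01  6.00e-03  2.05e-01]
 [ 1.55e+02  3.47e+02  3.53e+02  5.38e-01  6.00e-03  1.94e-01]
 [ 1.59e+02  3.44e+02  3.55e+02  5.40e-01  4.00e-03  1.79e-01]
 [ 1.63e+02  3.44e+02  3.54e+02  5.40e-01  6.00e-03  1.66e-01]
 [ 1.67e+02  3.44e+02  3.54e+02  5.40e-01  5.00e-03  1.56e-01]
 [ 1.71e+02  3.44e+02  3.53e+02  5.39e-01  6.00e-03  1.44e-01]
 [ 1.75e+02  3.47e+02  3.49e+02  5.40e-01  7.00e-03  1.34e-01]]
```

View pics/b2.png

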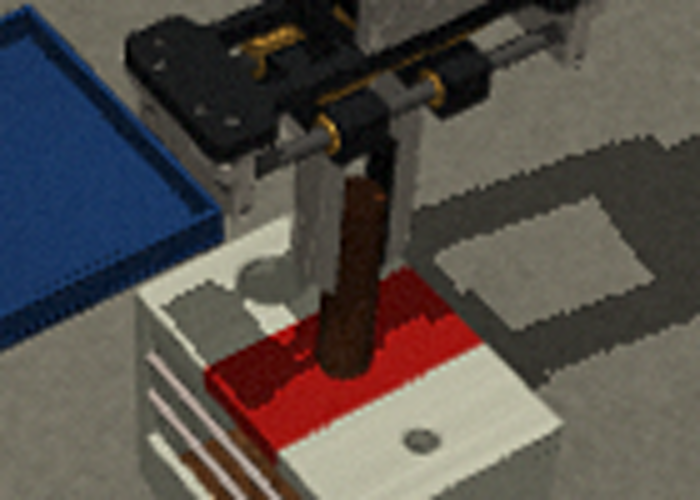

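The rod covers the red bore and stands upright at about (345,370) in the crop. It is stopped at the mouth with about 10 N on it. I'll nudge it sideways to confirm that it's seated in the countersink.

>>> move_arm(
  deltas=[0, 0, 0, 0.15, 0, 0, 1, 0, 0, 0, 0.15, 0, 0, 1, 0, 0, 0, 0.15, 0, 0, 1],
)

```text
time: 6.25
tool_pos: [0.5313, -0.0052, 0.1869]
ee_rot: [3.136, 0.003, 1.57]
wrist_force: [-2.3, -1.6, 10.2]
width: 0.0225
finger_force: 30.0
```

>>> move_arm(
  deltas=[0, 0, 0, -0.3, 0, 0, 1, 0, 0, 0, -0.3, 0, 0, 1, 0, 0, 0, -0.3, 0, 0, 1],
)

```text
time: 6.55
tool_pos: [0.5313, -0.006, 0.1869]
ee_rot: [3.136, -0.002, 1.571]
wrist_force: [-1.6, 1.9, 9.0]
width: 0.0224
finger_force: 30.0
```

>>> move_arm(
  deltas=[0, 0, 0, 0.15, 0, -2, 1, 0, 0, 0, 0.15, 0, -4, 1, 0, 0, 0, -4, 0.2, -4, 1, 0, 0, 0, -9, 0.4, -4, 1, 0, 0, 0, -14, 0.6, -4, 1, 0, 0, 0, -19, 0.8, -4, 1, 0, 0, 0, -24, 0.8, -4, 1, 0, 0, 0, -28.1, 0.8, -4, 1],
)

```text
time: 7.35
tool_pos: [0.5378, -0.2907, 0.2232]
ee_rot: [-3.142, 0.0, 1.569]
wrist_force: [0.3, 0.3, -0.1]
width: 0.0223
finger_force: 30.0
```

>>> move_arm(
  deltas=[0, 0, 0, 0, 0, 4, 1, 0, 0, 0, 0, 0, 8, 1, 0, 0, 0, 0, 0, 12, 1, 0, 0, 0, 0, 0, 14.5, 1, 0, 0, 0, 0, 0, 15.5, 1, 0, 0, 0, 0, 0, 15.9, 1, 0, 0, 0, 0, 0, 15.9, 1, 0, 0, 0, 0, 0, 15.9, 1],
)

```text
time: 8.15
tool_pos: [0.5395, -0.2887, 0.0668]
ee_rot: [3.138, 0.002, 1.571]
wrist_force: [0.3, 0.6, 1.0]
width: 0.0225
finger_force: 30.0
```

>>> move_arm(
  deltas=[0, 0, 0, 0, 0, 0.1, 1, 0, 0, 0, 0, 0, 0.2, 1, 0, 0, 0, 0, 0, 0.3, 1, 0, 0, 0, 0, 0, 0.3, 1],
)

```text
time: 8.55
tool_pos: [0.5385, -0.2882, 0.0621]
ee_rot: [3.141, 0.001, 1.571]
wrist_force: [0.4, -0.5, 1.6]
width: 0.0223
finger_force: 30.0
```

>>> move_arm(
  deltas=[0, 0, 0, 0, 0, 0.1, 1, 0, 0, 0, 0, 0, 0.1, 1],
)

```text
time: 8.75
tool_pos: [0.5386, -0.2882, 0.062]
ee_rot: [3.14, 0.001, 1.571]
wrist_force: [-1.0, 0.4, 5.5]
width: 0.0224
finger_force: 30.0
```

>>> move_arm(
  deltas=[0, 0, 0, 0, 0, -0.1, 1, 0, 0, 0, 0, 0, -0.1, 0.3, 0, 0, 0, 0, 0, -0.1, 0, 0, 0, 0, 0, 0, -0.1, -0.3, 0, 0, 0, 0, 0, -0.1, -0.3, 0, 0, 0, 0, 0, -0.1, -0.3, 0, 0, 0, 0, 0, -2, -0.3, 0, 0, 0, 0, 0, -5, -0.3],
)

```text
time: 9.55
tool_pos: [0.5366, -0.2869, 0.108]
ee_rot: [-3.136, -0.003, 1.571]
wrist_force: [0.6, 0.0, -0.5]
width: 0.061
finger_force: 0.0
```

>>> move_arm(
  deltas=[0, 0, 0, 0, 0, -5, -0.3, 0, 0, 0, 4, 0, -9, -0.3, 0, 0, 0, 9, 0, -9, -0.3, 0, 0, 0, 14, 0, -9, -0.3, 0, 0, 0, 19, -0.5, -9, -0.3, 0, 0, 0, 24, -1, -9, -0.3, 0, 0, 0, 29, -1.4, -9, -0.3, 0, 0, 0, 34, -1.4, -9, -0.3],
)

```text
time: 10.35
tool_pos: [0.5236, 0.0485, 0.2008]
ee_rot: [3.141, 0.0, 1.57]
wrist_force: [1.1, -0.7, -0.5]
width: 0.0609
finger_force: 0.0
```

>>> move_arm(
  deltas=[0, 0, 0, 5, 0, 0, -0.3, 0, 0, 0, 10, 0, 0, -0.3, 0, 0, 0, 15.5, 0, 0, -0.3, 0, 0, 0, 15.5, 0, 0, -0.3, 0, 0, 0, 15.5, 0, 0, -0.3],
)

```text
time: 10.85
tool_pos: [0.5239, 0.2027, 0.2002]
ee_rot: [-3.141, 0.001, 1.574]
wrist_force: [-0.3, -0.2, 0.2]
width: 0.061
finger_force: 0.0
```

Run:
```python
from h import *
o=robot.get_obs(); print(o['time'],o['tool_pos'],o['ee_rot'])
a=robot.snapshot('scene'); print(robot.get_obs()['tool_pos']); b=robot.snapshot('top'); print(robot.get_obs()['tool_pos'])
cv2.imwrite('pics/c.png',np.vstack([a['image'][80:360,150:550],b['image'][60:340,150:550]])[:,:,::-1])
```

```text
10.85 [0.52391615 0.20273492 0.20016346] [-3.14121366e+00  7.74370225e-04  1.57380562e+00]
[0.52416659 0.20135307 0.20024476]
[0.5243674  0.20051318 0.20035474]
```

View pics/c.png

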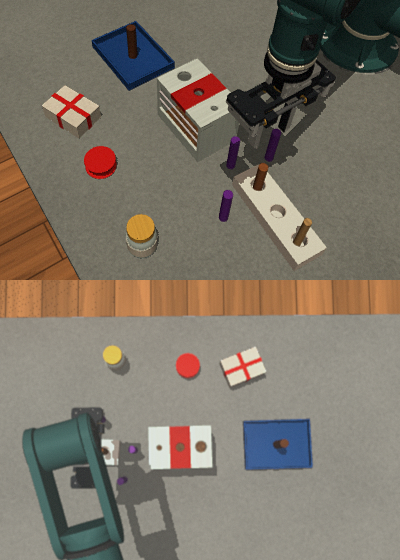

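The thick spindle stands upright in the blue tray at (132,45) in the upper crop. Everything else is undisturbed. Next is the mid-brown one.

>>> move_arm(
  deltas=[0, 0, 0, 1.0, 0, 0, -0.3, 0, 0, 0, 1.0, 0, 4, -0.3, 0, 0, 0, 1.0, 0, 8, -0.3, 0, 0, 0, 1.0, 0, 12, -0.3, 0, 0, 0, 1.0, 0, 14, -0.3, 0, 0, 0, 1.0, 0, 14, -0.3, 0, 0, 0, 1.0, 0, 14, 1, 0, 0, 0, 1.0, 0, 14, 1],
)

```text
time: 11.75
tool_pos: [0.526, 0.2116, 0.0629]
ee_rot: [3.137, -0.001, 1.57]
wrist_force: [0.1, 0.3, 0.0]
width: 0.0485
finger_force: 0.0
```

>>> move_arm(
  deltas=[0, 0, 0, 0, 0, 0, 1, 0, 0, 0, 0, 0, 0, 1, 0, 0, 0, 0, 0, 0, 1, 0, 0, 0, 0, 0, -2, 1, 0, 0, 0, 0, 0, -6, 1, 0, 0, 0, 0, 0, -11, 1, 0, 0, 0, 0, 0, -15.5, 1, 0, 0, 0, 0, 0, -15.5, 1],
)

```text
time: 12.55
tool_pos: [0.5277, 0.2128, 0.2248]
ee_rot: [3.126, -0.004, 1.571]
wrist_force: [-0.5, 0.4, 0.8]
width: 0.0186
finger_force: 30.0
```

>>> move_arm(
  deltas=[0, 0, 0, -5, 0.2, 0, 1, 0, 0, 0, -10, 0.4, 0, 1, 0, 0, 0, -15, 0.6, 0, 1, 0, 0, 0, -20, 0.6, 0, 1, 0, 0, 0, -21.6, 0.6, 0, 1, 0, 0, 0, -21.6, 0.6, 0, 1, 0, 0, 0, -21.6, 0.6, 0, 1],
)

```text
time: 13.25
tool_pos: [0.5301, -0.0039, 0.215]
ee_rot: [-3.141, -0.001, 1.57]
wrist_force: [0.4, 0.1, -0.7]
width: 0.0183
finger_force: 30.0
```

Run:
```python
from h import *
s=robot.snapshot('scene'); o=robot.get_obs(); print(o['tool_pos'],o['ee_rot'])
im=s['image'][100:200,280:420,::-1]; cv2.imwrite('pics/b3.png',cv2.resize(im,None,fx=5,fy=5,interpolation=cv2.INTER_CUBIC))
r=rod(s,(0,60,15),(20,255,150),zmin=.14); print(r[::3].round(3))
```

```text
[ 0.53012395 -0.00332955  0.21510896] [-3.14107925e+00 -7.44836538e-04  1.57177677e+00]
[[ 1.28e+02  3.51e+02  3.54e+02  5.24e-01 -1.00e-02  2.48e-01]
 [ 1.31e+02  3.51e+02  3.56e+02  5.26e-01 -3.00e-03  2.48e-01]
 [ 1.34e+02  3.51e+02  3.56e+02  5.32e-01  4.00e-03  2.49e-01]
 [ 1.37e+02  3.50e+02  3.56e+02  5.33e-01  4.00e-03  2.42e-01]
 [ 1.40e+02  3.50e+02  3.56e+02  5.33e-01  4.00e-03  2.33e-01]
 [ 1.43e+02  3.50e+02  3.55e+02  5.33e-01  3.00e-03  2.24e-01]
 [ 1.46e+02  3.50e+02  3.55e+02  5.33e-01  4.00e-03  2.16e-01]
 [ 1.49e+02  3.46e+02  3.55e+02  5.36e-01  1.00e-03  2.06e-01]
 [ 1.52e+02  3.46e+02  3.54e+02  5.37e-01  3.00e-03  1.99e-01]
 [ 1.55e+02  3.46e+02  3.54e+02  5.36e-01  2.00e-03  1.89e-01]
 [ 1.58e+02  3.45e+02  3.54e+02  5.37e-01  2.00e-03  1.79e-01]
 [ 1.61e+02  3.45e+02  3.54e+02  5.36e-01  2.00e-03  1.70e-01]
 [ 1.64e+02  3.45e+02  3.53e+02  5.36e-01  2.00e-03  1.61e-01]
 [ 1.67e+02  3.46e+02  3.52e+02  5.35e-01  2.00e-03  1.52e-01]]
```

View pics/b3.png

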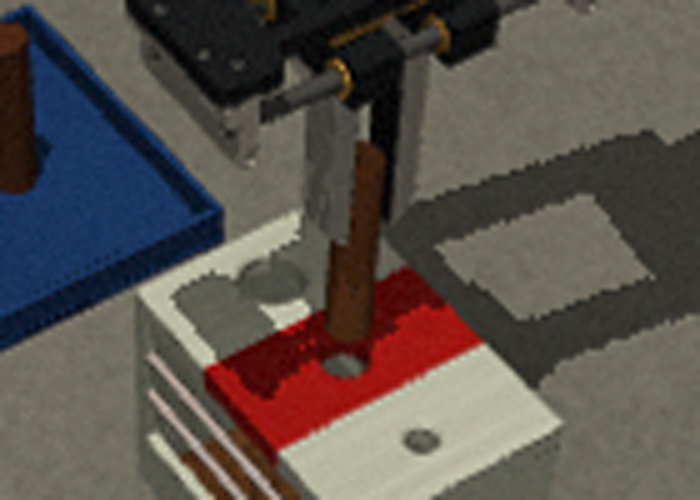

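The mid-brown rod hangs upright just above the bore, rod bottom at (347,340) and bore at (345,365) in the crop. It needs about +2 mm in x and y.

>>> move_arm(
  deltas=[0, 0, 0, 0.18, 0.17, 1, 1, 0, 0, 0, 0.18, 0.17, 1.8, 1, 0, 0, 0, 0.18, 0.17, 2.2, 1, 0, 0, 0, 0.18, 0.17, 2.5, 1, 0, 0, 0, 0.18, 0.17, 2.8, 1, 0, 0, 0, 0.18, 0.17, 2.9, 1, 0, 0, 0, 0.18, 0.17, 3.0, 1, 0, 0, 0, 0.18, 0.17, 3.0, 1],
)

```text
time: 14.1
tool_pos: [0.5326, -0.002, 0.1943]
ee_rot: [3.133, 0.002, 1.572]
wrist_force: [-9.1, 0.4, 29.0]
width: 0.0185
finger_force: 30.1
```

>>> move_arm(
  deltas=[0, 0, 0, 0, 0, -1.0, 1, 0, 0, 0, 0, -0.2, -1.2, 1, 0, 0, 0, 0, -0.2, -1.2, 1, 0, 0, 0, 0, -0.2, -1.2, 1],
)

```text
time: 14.5
tool_pos: [0.5293, -0.0022, 0.1957]
ee_rot: [-3.139, -0.0, 1.571]
wrist_force: [-0.3, -0.2, 0.4]
width: 0.0183
finger_force: 30.0
```

Run:
```python
from h import *
s=robot.snapshot('scene'); o=robot.get_obs(); print(o['tool_pos'],o['ee_rot'],o['wrist_force'])
im=s['image'][100:200,280:420,::-1]; cv2.imwrite('pics/b4.png',cv2.resize(im,None,fx=5,fy=5,interpolation=cv2.INTER_CUBIC))
r=rod(s,(0,60,15),(20,255,150),zmin=.132); print(r[::3].round(4))
```

```text
[ 0.52935404 -0.00234765  0.19571919] [-3.13870529e+00 -2.40197580e-04  1.57107797e+00] [ 1.1274475  -0.21073908 -0.87719312]
[[ 1.360e+02  3.510e+02  3.550e+02  5.241e-01 -5.300e-03  2.303e-01]
 [ 1.390e+02  3.510e+02  3.560e+02  5.279e-01 -5.000e-04  2.294e-01]
 [ 1.420e+02  3.510e+02  3.560e+02  5.335e-01  6.700e-03  2.294e-01]
 [ 1.450e+02  3.510e+02  3.560e+02  5.319e-01  5.300e-03  2.194e-01]
 [ 1.480e+02  3.500e+02  3.560e+02  5.318e-01  6.200e-03  2.105e-01]
 [ 1.510e+02  3.500e+02  3.550e+02  5.327e-01  4.900e-03  2.008e-01]
 [ 1.540e+02  3.500e+02  3.550e+02  5.331e-01  6.400e-03  1.945e-01]
 [ 1.570e+02  3.460e+02  3.550e+02  5.360e-01  4.200e-03  1.828e-01]
 [ 1.600e+02  3.460e+02  3.550e+02  5.351e-01  3.900e-03  1.752e-01]
 [ 1.630e+02  3.460e+02  3.540e+02  5.360e-01  3.800e-03  1.648e-01]
 [ 1.660e+02  3.460e+02  3.540e+02  5.344e-01  3.900e-03  1.558e-01]
 [ 1.690e+02  3.460e+02  3.540e+02  5.351e-01  4.000e-03  1.441e-01]
 [ 1.720e+02  3.460e+02  3.530e+02  5.352e-01  4.600e-03  1.361e-01]]
```

View pics/b4.png

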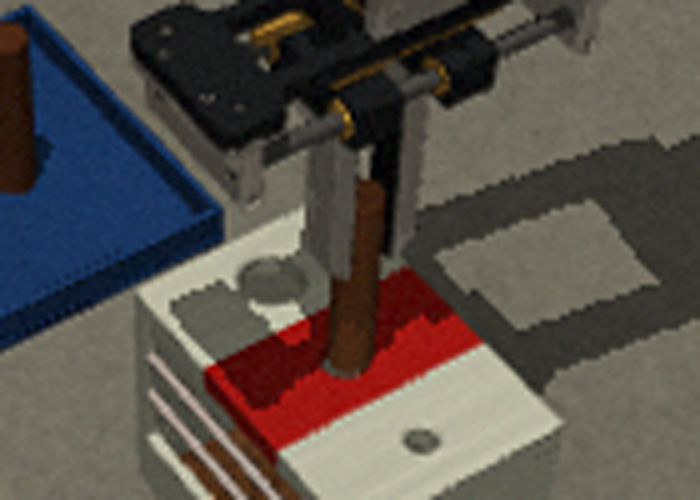

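The rod bottom at (350,365) sits slightly right of the bore mouth, so the shift is about +2 mm in x and -1 mm in y, with a light press.

>>> move_arm(
  deltas=[0, 0, 0, -0.1, 0.2, 0, 1, 0, 0, 0, -0.1, 0.2, 0.2, 1, 0, 0, 0, -0.1, 0.2, 0.35, 1, 0, 0, 0, -0.1, 0.2, 0.45, 1, 0, 0, 0, -0.1, 0.2, 0.45, 1],
)

```text
time: 15.05
tool_pos: [0.5322, -0.0038, 0.1946]
ee_rot: [3.14, 0.0, 1.571]
wrist_force: [-1.8, 0.4, 6.4]
width: 0.0183
finger_force: 30.0
```

>>> move_arm(
  deltas=[0, 0, 0, 0, -0.1, 0, 1, 0, 0, 0, 0, -0.2, 0, 1, 0, 0, 0, -0.1, -0.2, 0, 1, 0, 0, 0, -0.2, -0.2, 0, 1, 0, 0, 0, -0.2, -0.2, 0, 1],
)

```text
time: 15.55
tool_pos: [0.529, -0.0058, 0.1917]
ee_rot: [-3.138, 0.0, 1.571]
wrist_force: [-0.4, -0.7, 0.6]
width: 0.0184
finger_force: 30.0
```

>>> move_arm(
  deltas=[0, 0, 0, 0, 0, 0.2, 1, 0, 0, 0, 0, 0, 0.4, 1, 0, 0, 0, 0, 0, 0.4, 1],
)

```text
time: 15.85
tool_pos: [0.5294, -0.0056, 0.1878]
ee_rot: [-3.139, -0.0, 1.571]
wrist_force: [0.3, -0.1, -0.3]
width: 0.0182
finger_force: 30.0
```

It has entered with no resistance. The bore centre is now known exactly, so I'll compare it with where the thick one was tried.

Run:
```python
from h import *
s=robot.snapshot('scene'); o=robot.get_obs(); print(o['tool_pos'],o['ee_rot'],o['wrist_force'])
r=rod(s,(0,60,15),(20,255,150),zmin=.132); print(r[::3].round(4))
```

```text
[ 0.52956541 -0.00556524  0.1881968 ] [-3.14004014e+00 -5.56725470e-05  1.57078079e+00] [-0.1024972   0.36357403 -0.13379558]
[[ 1.370e+02  3.500e+02  3.530e+02  5.245e-01 -1.090e-02  2.221e-01]
 [ 1.400e+02  3.500e+02  3.550e+02  5.260e-01 -5.300e-03  2.215e-01]
 [ 1.430e+02  3.500e+02  3.550e+02  5.317e-01  1.100e-03  2.206e-01]
 [ 1.460e+02  3.490e+02  3.550e+02  5.317e-01  1.800e-03  2.145e-01]
 [ 1.490e+02  3.490e+02  3.550e+02  5.313e-01  1.200e-03  2.039e-01]
 [ 1.520e+02  3.490e+02  3.540e+02  5.318e-01  1.000e-03  1.954e-01]
 [ 1.550e+02  3.490e+02  3.540e+02  5.317e-01  1.600e-03  1.873e-01]
 [ 1.580e+02  3.450e+02  3.530e+02  5.360e-01  2.000e-04  1.775e-01]
 [ 1.610e+02  3.450e+02  3.540e+02  5.354e-01  2.000e-04  1.675e-01]
 [ 1.640e+02  3.450e+02  3.530e+02  5.364e-01  1.400e-03  1.589e-01]
 [ 1.670e+02  3.450e+02  3.530e+02  5.348e-01  1.100e-03  1.500e-01]
 [ 1.700e+02  3.450e+02  3.530e+02  5.343e-01  3.000e-04  1.387e-01]
 [ 1.730e+02  3.480e+02  3.490e+02  5.363e-01  2.900e-03  1.338e-01]]
```

The numbers show the thick spindle was resting on the plate about 4 mm off the bore's centre, so that trial wasn't fair. I'll put the mid-brown one back in its well, try the thick one again properly centred, then come back to the mid-brown one.

>>> move_arm(
  deltas=[0, 0, 0, 0, 0, -2, 1, 0, 0, 0, 0, 0, -4.5, 1, 0, 0, 0, 4, -0.2, -4.5, 1, 0, 0, 0, 9, -0.4, -4.5, 1, 0, 0, 0, 14, -0.5, -4.5, 1, 0, 0, 0, 18, -0.6, -4.5, 1, 0, 0, 0, 21.7, -0.6, -4.5, 1, 0, 0, 0, 21.7, -0.6, -4.5, 1],
)

```text
time: 16.7
tool_pos: [0.5231, 0.2155, 0.2334]
ee_rot: [-3.141, -0.001, 1.577]
wrist_force: [0.2, -0.3, 0.2]
width: 0.0184
finger_force: 30.0
```

>>> move_arm(
  deltas=[0, 0, 0, 0, 0, 0, 1, 0, 0, 0, 0, 0, 5, 1, 0, 0, 0, 0, 0, 9, 1, 0, 0, 0, 0, 0, 12, 1, 0, 0, 0, 0, 0, 15, 1, 0, 0, 0, 0, 0, 15.8, 1, 0, 0, 0, 0, 0, 15.8, 1],
)

```text
time: 17.4
tool_pos: [0.5233, 0.2098, 0.0748]
ee_rot: [-3.139, 0.001, 1.569]
wrist_force: [0.0, -0.5, 0.5]
width: 0.0187
finger_force: 30.0
```

>>> move_arm(
  deltas=[0, 0, 0, 0, 0, 0.2, 1, 0, 0, 0, 0, 0, 0.4, 1, 0, 0, 0, 0, 0, 0.4, 1, 0, 0, 0, 0, 0, 0.4, 0.3, 0, 0, 0, 0, 0, 0.4, 0, 0, 0, 0, 0, 0, 0.4, -0.3, 0, 0, 0, 0, 0, 0.4, -0.3],
)

```text
time: 18.1
tool_pos: [0.524, 0.2115, 0.0721]
ee_rot: [3.141, 0.0, 1.571]
wrist_force: [1.0, -0.3, 0.0]
width: 0.0473
finger_force: 0.0
```

>>> move_arm(
  deltas=[0, 0, 0, 0, 0, 0, -0.3, 0, 0, 0, 0, 0, -3, -0.3, 0, 0, 0, 0, 0, -8, -0.3, 0, 0, 0, 0, 0, -13, -0.3, 0, 0, 0, -5, 0.3, -14, -0.3, 0, 0, 0, -10, 0.6, -14, -0.3, 0, 0, 0, -15, 0.9, -14, -0.3, 0, 0, 0, -20, 1.2, -14, -0.3],
)

```text
time: 18.9
tool_pos: [0.5358, 0.0111, 0.2124]
ee_rot: [3.141, 0.0, 1.572]
wrist_force: [0.9, -1.1, 0.0]
width: 0.0616
finger_force: 0.0
```

>>> move_arm(
  deltas=[0, 0, 0, -5, 0.3, 0, -0.3, 0, 0, 0, -10, 0.3, 0, -0.3, 0, 0, 0, -15, 0.3, 0, -0.3, 0, 0, 0, -20, 0.3, 0, -0.3, 0, 0, 0, -25, 0.3, 0, -0.3, 0, 0, 0, -29.8, 0.3, 0, -0.3, 0, 0, 0, -29.8, 0.3, 0, -0.3, 0, 0, 0, -29.8, 0.3, 0, -0.3],
)

```text
time: 19.7
tool_pos: [0.5385, -0.2861, 0.2113]
ee_rot: [-3.141, -0.001, 1.569]
wrist_force: [0.3, -0.5, -0.1]
width: 0.061
finger_force: 0.0
```

>>> move_arm(
  deltas=[0, 0, 0, 0, 0, 5, -0.3, 0, 0, 0, 0, 0, 10, -0.3, 0, 0, 0, 0, 0, 14, -0.3, 0, 0, 0, 0, 0, 14.8, -0.3, 0, 0, 0, 0, 0, 14.8, -0.3, 0, 0, 0, 0, 0, 14.8, -0.3, 0, 0, 0, 0, 0, 14.8, -0.3],
)

```text
time: 20.4
tool_pos: [0.541, -0.2861, 0.0678]
ee_rot: [3.136, 0.004, 1.571]
wrist_force: [-0.4, 0.1, 0.4]
width: 0.061
finger_force: 0.0
```

>>> move_arm(
  deltas=[0, 0, 0, 0, 0, 0, 1, 0, 0, 0, 0, 0, 0, 1, 0, 0, 0, 0, 0, 0, 1, 0, 0, 0, 0, 0, 0, 1, 0, 0, 0, 0, 0, 0, 1, 0, 0, 0, 0, 0, 0, 1],
)

```text
time: 21.0
tool_pos: [0.5388, -0.2853, 0.0639]
ee_rot: [-3.141, 0.0, 1.571]
wrist_force: [0.1, -0.4, 0.1]
width: 0.0225
finger_force: 30.0
```

>>> move_arm(
  deltas=[0, 0, 0, 0, 0, -4, 1, 0, 0, 0, 0, 0, -9, 1, 0, 0, 0, 0, 0, -14, 1, 0, 0, 0, 4, -0.2, -15, 1, 0, 0, 0, 9, -0.4, -15, 1, 0, 0, 0, 14, -0.6, -15, 1, 0, 0, 0, 19, -0.8, -15, 1, 0, 0, 0, 24, -0.9, -15, 1],
)

```text
time: 21.8
tool_pos: [0.5294, -0.0436, 0.2139]
ee_rot: [3.141, -0.0, 1.57]
wrist_force: [0.5, -0.3, -0.7]
width: 0.0221
finger_force: 30.0
```

>>> move_arm(
  deltas=[0, 0, 0, 3.9, 0, 0, 1, 0, 0, 0, 3.9, 0, 0, 1, 0, 0, 0, 3.9, 0, 1, 1, 0, 0, 0, 3.9, 0, 1.5, 1, 0, 0, 0, 3.9, 0, 1.5, 1, 0, 0, 0, 3.9, 0, 1.5, 1, 0, 0, 0, 3.9, 0, 1.5, 1],
)

```text
time: 22.5
tool_pos: [0.53, -0.0073, 0.199]
ee_rot: [3.141, 0.0, 1.569]
wrist_force: [0.3, 0.3, -0.2]
width: 0.0222
finger_force: 30.0
```

Run:
```python
from h import *
s=robot.snapshot('scene'); o=robot.get_obs(); print(o['tool_pos'],o['ee_rot'],o['wrist_force'])
r=rod(s,(0,60,15),(20,255,110),zmin=.136); r=r[r[:,5]<.185]; print(r[::2].round(4)); print(np.median(r,0).round(4))
```

```text
[ 0.53009118 -0.00718694  0.19916233] [3.14117955e+00 1.71593177e-04 1.56945987e+00] [-0.22543231  0.23539203 -0.54493159]
[[ 1.560e+02  3.440e+02  3.540e+02  5.371e-01  7.000e-04  1.838e-01]
 [ 1.580e+02  3.440e+02  3.540e+02  5.368e-01  6.000e-04  1.774e-01]
 [ 1.600e+02  3.430e+02  3.540e+02  5.379e-01 -0.000e+00  1.713e-01]
 [ 1.620e+02  3.430e+02  3.530e+02  5.366e-01 -4.000e-04  1.654e-01]
 [ 1.640e+02  3.430e+02  3.530e+02  5.375e-01  1.900e-03  1.603e-01]
 [ 1.660e+02  3.430e+02  3.530e+02  5.380e-01  1.400e-03  1.536e-01]
 [ 1.680e+02  3.430e+02  3.530e+02  5.374e-01  1.200e-03  1.479e-01]
 [ 1.700e+02  3.450e+02  3.510e+02  5.367e-01  8.000e-04  1.421e-01]]
[1.630e+02 3.430e+02 3.530e+02 5.371e-01 6.000e-04 1.630e-01]
```

>>> move_arm(
  deltas=[0, 0, 0, 0.17, -0.08, 0, 1, 0, 0, 0, 0.17, -0.08, 0.5, 1, 0, 0, 0, 0.17, -0.08, 0.8, 1, 0, 0, 0, 0.17, -0.08, 1.0, 1, 0, 0, 0, 0.17, -0.08, 1.2, 1, 0, 0, 0, 0.17, -0.08, 1.3, 1, 0, 0, 0, 0.17, -0.08, 1.3, 1],
)

```text
time: 23.25
tool_pos: [0.529, -0.0047, 0.1886]
ee_rot: [3.14, 0.0, 1.571]
wrist_force: [-3.1, -0.2, 9.0]
width: 0.0227
finger_force: 30.0
```

>>> move_arm(
  deltas=[0, 0, 0, 0, 0, -0.1, 1, 0, 0, 0, -0.15, 0, -0.1, 1, 0, 0, 0, -0.15, 0, -0.1, 1, 0, 0, 0, -0.15, 0, -0.1, 1],
)

```text
time: 23.65
tool_pos: [0.5289, -0.0051, 0.1886]
ee_rot: [3.141, -0.002, 1.572]
wrist_force: [-2.7, 2.2, 7.0]
width: 0.0228
finger_force: 30.0
```

>>> move_arm(
  deltas=[0, 0, 0, 0, -0.1, 0, 1, 0, 0, 0, 0, -0.2, 0, 1, 0, 0, 0, 0, -0.2, 0, 1],
)

```text
time: 23.95
tool_pos: [0.5285, -0.0051, 0.1888]
ee_rot: [3.137, -0.002, 1.572]
wrist_force: [1.1, 3.0, 5.6]
width: 0.0224
finger_force: 30.0
```

>>> move_arm(
  deltas=[0, 0, 0, -0.1, 0.1, 0, 1, 0, 0, 0, -0.2, 0.1, 0, 1, 0, 0, 0, -0.2, 0.1, 0, 1],
)

```text
time: 24.25
tool_pos: [0.5288, -0.0063, 0.1888]
ee_rot: [3.138, -0.004, 1.572]
wrist_force: [-0.9, 5.1, 6.5]
width: 0.0221
finger_force: 30.0
```

Run:
```python
from h import *
s=robot.snapshot('scene'); o=robot.get_obs(); print(o['tool_pos'],o['ee_rot'],o['wrist_force'])
r=rod(s,(0,60,15),(20,255,110),zmin=.136); r=r[r[:,5]<.175]; print(np.median(r,0).round(4))
```

```text
[ 0.52883307 -0.00634244  0.1887675 ] [ 3.13845806 -0.0035855   1.57214386] [-1.60369808  4.05609705  7.06538317]
[1.665e+02 3.440e+02 3.540e+02 5.368e-01 2.700e-03 1.526e-01]
```

>>> move_arm(
  deltas=[0, 0, 0, 0.15, 0, 0, 1, 0, 0, 0, 0.15, 0, 0.1, 1, 0, 0, 0, 0.15, 0, 0.2, 1, 0, 0, 0, 0.15, 0, 0.2, 1, 0, 0, 0, 0.15, 0, 0.2, 1, 0, 0, 0, 0.15, 0, 0.2, 1, 0, 0, 0, 0.15, 0, 0.2, 1, 0, 0, 0, 0.15, 0, 0.2, 1],
)

```text
time: 25.1
tool_pos: [0.5289, -0.0059, 0.1886]
ee_rot: [3.137, -0.001, 1.572]
wrist_force: [-2.3, 3.0, 12.3]
width: 0.0226
finger_force: 30.0
```

The thick spindle is now centred to within about 1 mm, pressed with 12 N, and stopped. It goes back to the tray.

>>> move_arm(
  deltas=[0, 0, 0, 0, 0, -2, 1, 0, 0, 0, 0, 0, -4, 1, 0, 0, 0, -4, 0.2, -4, 1, 0, 0, 0, -9, 0.4, -4, 1, 0, 0, 0, -14, 0.6, -4, 1, 0, 0, 0, -19, 0.8, -4, 1, 0, 0, 0, -24, 1, -4, 1, 0, 0, 0, -27.9, 1, -4, 1],
)

```text
time: 25.9
tool_pos: [0.5375, -0.2886, 0.2238]
ee_rot: [-3.14, 0.0, 1.569]
wrist_force: [0.9, 0.2, -0.0]
width: 0.0226
finger_force: 30.0
```

>>> move_arm(
  deltas=[0, 0, 0, 0, 0, 4, 1, 0, 0, 0, 0, 0, 8, 1, 0, 0, 0, 0, 0, 12, 1, 0, 0, 0, 0, 0, 14.5, 1, 0, 0, 0, 0, 0, 15.7, 1, 0, 0, 0, 0, 0, 15.9, 1, 0, 0, 0, 0, 0, 15.9, 1, 0, 0, 0, 0, 0, 15.9, 1],
)

```text
time: 26.7
tool_pos: [0.5389, -0.2862, 0.0673]
ee_rot: [3.14, 0.001, 1.571]
wrist_force: [-1.1, -0.6, -0.6]
width: 0.0225
finger_force: 30.0
```

>>> move_arm(
  deltas=[0, 0, 0, 0, 0, 0.1, 1, 0, 0, 0, 0, 0, 0.2, 1, 0, 0, 0, 0, 0, 0.2, 1, 0, 0, 0, 0, 0, 0.2, 1],
)

```text
time: 27.1
tool_pos: [0.5381, -0.2857, 0.0641]
ee_rot: [3.141, 0.0, 1.571]
wrist_force: [-0.7, 0.1, 0.2]
width: 0.0228
finger_force: 30.0
```

>>> move_arm(
  deltas=[0, 0, 0, 0, 0, 0.05, 1, 0, 0, 0, 0, 0, 0.05, 0.3, 0, 0, 0, 0, 0, 0.05, 0, 0, 0, 0, 0, 0, 0.05, -0.3, 0, 0, 0, 0, 0, 0.05, -0.3, 0, 0, 0, 0, 0, 0.05, -0.3, 0, 0, 0, 0, 0, -2, -0.3, 0, 0, 0, 0, 0, -5, -0.3],
)

```text
time: 27.9
tool_pos: [0.5366, -0.2848, 0.1118]
ee_rot: [-3.137, -0.003, 1.571]
wrist_force: [0.3, -0.9, 0.6]
width: 0.0611
finger_force: 0.0
```

>>> move_arm(
  deltas=[0, 0, 0, 0, 0, -5, -0.3, 0, 0, 0, 4, 0, -9, -0.3, 0, 0, 0, 9, 0, -9, -0.3, 0, 0, 0, 14, 0, -9, -0.3, 0, 0, 0, 19, -0.5, -9, -0.3, 0, 0, 0, 24, -1, -9, -0.3, 0, 0, 0, 29, -1.4, -9, -0.3, 0, 0, 0, 34, -1.4, -9, -0.3],
)

```text
time: 28.7
tool_pos: [0.5235, 0.0507, 0.2044]
ee_rot: [3.141, 0.0, 1.57]
wrist_force: [1.2, 0.1, -0.6]
width: 0.0606
finger_force: 0.0
```

>>> move_arm(
  deltas=[0, 0, 0, 5, 0, 0, -0.3, 0, 0, 0, 10, 0, 0, -0.3, 0, 0, 0, 15.2, 0, 0, -0.3, 0, 0, 0, 15.2, 0, 0, -0.3, 0, 0, 0, 15.2, 0, 0, -0.3],
)

```text
time: 29.2
tool_pos: [0.5238, 0.2019, 0.2037]
ee_rot: [-3.141, 0.001, 1.574]
wrist_force: [-0.5, 0.0, -1.1]
width: 0.061
finger_force: 0.0
```

Run:
```python
from h import *
a=robot.snapshot('scene'); b=robot.snapshot('top'); o=robot.get_obs(); print(o['time'],o['tool_pos'])
P=cloud(a); H=cv2.cvtColor(a['image'],cv2.COLOR_RGB2HSV)
m=(P[...,2]>.101)&(P[...,2]<.115)&(abs(P[...,0]-.525)<.04)&(abs(P[...,1]-.21)<.03)&(H[...,0]<25)&(H[...,1]>90)
print(m.sum(),np.nanmedian(P[m],0),np.nanmin(P[m],0),np.nanmax(P[m],0))
cv2.imwrite('pics/d.png',np.vstack([a['image'][80:360,150:550],b['image'][60:340,150:550]])[:,:,::-1])
```

```text
29.3 [0.52423749 0.19991464 0.20390822]
72 [0.52664249 0.21149284 0.10444453] [0.51699677 0.20190344 0.10133878] [0.53708526 0.22116974 0.10769611]
```

View pics/d.png

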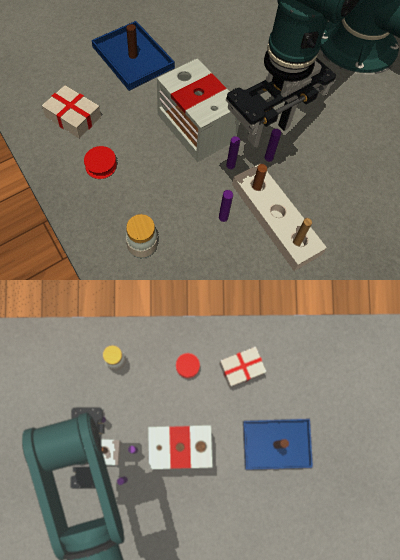

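The thick spindle stands in the tray again and the mid-brown one is back upright in its well at (260,178). Now I'll pick the mid-brown one.

>>> move_arm(
  deltas=[0, 0, 0, 1.0, 0, 0, -0.3, 0, 0, 0, 1.0, 0, 4, -0.3, 0, 0, 0, 1.0, 0, 8, -0.3, 0, 0, 0, 1.0, 0, 12, -0.3, 0, 0, 0, 1.0, 0, 13.8, -0.3, 0, 0, 0, 1.0, 0, 13.8, -0.3, 0, 0, 0, 1.0, 0, 13.8, -0.3, 0, 0, 0, 1.0, 0, 13.8, 1],
)

```text
time: 30.1
tool_pos: [0.5258, 0.2109, 0.0683]
ee_rot: [3.138, -0.001, 1.57]
wrist_force: [0.5, 0.2, -0.1]
width: 0.056
finger_force: 0.0
```

>>> move_arm(
  deltas=[0, 0, 0, 0, 0, 0, 1, 0, 0, 0, 0, 0, 0, 1, 0, 0, 0, 0, 0, 0, 1, 0, 0, 0, 0, 0, 0, 1, 0, 0, 0, 0, 0, -4, 1, 0, 0, 0, 0, 0, -9, 1, 0, 0, 0, 0, 0, -14, 1, 0, 0, 0, 0, 0, -15, 1],
)

```text
time: 30.9
tool_pos: [0.5269, 0.2118, 0.2241]
ee_rot: [3.129, -0.004, 1.571]
wrist_force: [-1.0, 1.0, 1.8]
width: 0.0185
finger_force: 30.0
```

>>> move_arm(
  deltas=[0, 0, 0, -5, 0.2, 0, 1, 0, 0, 0, -10, 0.4, 0, 1, 0, 0, 0, -15, 0.5, 0, 1, 0, 0, 0, -20, 0.5, 0, 1, 0, 0, 0, -21.5, 0.5, 0, 1, 0, 0, 0, -21.5, 0.5, 0, 1, 0, 0, 0, -21.5, 0.5, 1, 1, 0, 0, 0, -21.5, 0.5, 1, 1],
)

```text
time: 31.7
tool_pos: [0.5283, -0.0024, 0.2039]
ee_rot: [-3.138, -0.001, 1.573]
wrist_force: [0.3, 0.2, -0.3]
width: 0.0188
finger_force: 30.0
```

Run:
```python
from h import *
for i in range(2): s=robot.snapshot('scene')
o=robot.get_obs(); print(o['tool_pos'],o['ee_rot'],o['wrist_force'],o['width'])
r=rod(s,(0,60,15),(20,255,150),zmin=.136); r=r[r[:,5]<.19]; print(r[::2].round(4)); print(np.median(r,0).round(4))
```

```text
[ 0.52876134 -0.00241712  0.20509263] [-3.14002261e+00 -4.99633816e-04  1.57342543e+00] [ 0.3524548   0.41888584 -0.11362811] 0.01811452816595356
[[1.560e+02 3.470e+02 3.560e+02 5.346e-01 5.800e-03 1.873e-01]
 [1.580e+02 3.470e+02 3.560e+02 5.342e-01 5.900e-03 1.808e-01]
 [1.600e+02 3.470e+02 3.550e+02 5.344e-01 6.500e-03 1.753e-01]
 [1.620e+02 3.470e+02 3.550e+02 5.347e-01 6.200e-03 1.706e-01]
 [1.640e+02 3.470e+02 3.550e+02 5.339e-01 5.800e-03 1.639e-01]
 [1.660e+02 3.470e+02 3.550e+02 5.329e-01 5.700e-03 1.561e-01]
 [1.680e+02 3.460e+02 3.550e+02 5.353e-01 6.500e-03 1.502e-01]
 [1.700e+02 3.470e+02 3.550e+02 5.332e-01 6.500e-03 1.438e-01]
 [1.720e+02 3.480e+02 3.530e+02 5.344e-01 7.100e-03 1.399e-01]]
[1.645e+02 3.470e+02 3.550e+02 5.345e-01 6.400e-03 1.618e-01]
```

>>> move_arm(
  deltas=[0, 0, 0, -0.5, 0.08, 0, 1, 0, 0, 0, -0.5, 0.08, 0.6, 1, 0, 0, 0, -0.5, 0.08, 1.0, 1, 0, 0, 0, -0.5, 0.08, 1.3, 1, 0, 0, 0, -0.5, 0.08, 1.5, 1, 0, 0, 0, -0.5, 0.08, 1.7, 1, 0, 0, 0, -0.5, 0.08, 1.8, 1, 0, 0, 0, -0.5, 0.08, 1.8, 1],
)

```text
time: 32.6
tool_pos: [0.5298, -0.009, 0.1876]
ee_rot: [-3.141, -0.0, 1.571]
wrist_force: [-0.3, 1.2, -0.9]
width: 0.0185
finger_force: 30.0
```

>>> move_arm(
  deltas=[0, 0, 0, 0, 0, 0.3, 1, 0, 0, 0, 0, 0, 0.6, 1, 0, 0, 0, 0, 0, 0.9, 1, 0, 0, 0, 0, 0, 1.2, 1, 0, 0, 0, 0, 0, 1.2, 1],
)

```text
time: 33.1
tool_pos: [0.5298, -0.0089, 0.1753]
ee_rot: [-3.141, -0.0, 1.571]
wrist_force: [0.0, 2.9, -2.0]
width: 0.0184
finger_force: 30.0
```

>>> move_arm(
  deltas=[0, 0, 0, 0.1, 0, 0.6, 1, 0, 0, 0, 0.1, 0, 1.2, 1, 0, 0, 0, 0.1, 0, 1.8, 1, 0, 0, 0, 0.1, 0, 2.4, 1, 0, 0, 0, 0.1, 0, 3.0, 1, 0, 0, 0, 0.1, 0, 3.5, 1, 0, 0, 0, 0.1, 0, 3.5, 1],
)

```text
time: 33.8
tool_pos: [0.5294, -0.008, 0.1397]
ee_rot: [-3.14, -0.0, 1.571]
wrist_force: [-0.1, 1.2, -1.1]
width: 0.0187
finger_force: 30.0
```

Now release it, wait, then rise clear.

>>> move_arm(
  deltas=[0, 0, 0, 0, 0, 0, 0, 0, 0, 0, 0, 0, 0, -0.3, 0, 0, 0, 0, 0, 0, -0.3, 0, 0, 0, 0, 0, 0, -0.3, 0, 0, 0, 0, 0, 0, -0.3, 0, 0, 0, 0, 0, -3, -0.3, 0, 0, 0, 0, 0, -8, -0.3, 0, 0, 0, 0, 0, -12, -0.3],
)

```text
time: 34.6
tool_pos: [0.5299, -0.0082, 0.263]
ee_rot: [3.141, 0.0, 1.571]
wrist_force: [1.0, 0.3, 0.2]
width: 0.0609
finger_force: 0.0
```

>>> move_arm(
  deltas=[0, 0, 0, 0, -5, 0, -0.3, 0, 0, 0, 0, -10, 0, -0.3, 0, 0, 0, 0, -15, 0, -0.3, 0, 0, 0, 0, -18, 0, -0.3, 0, 0, 0, 0, -18, 0, -0.3, 0, 0, 0, 0, -18, 0, -0.3],
)

```text
time: 35.2
tool_pos: [0.3502, -0.0082, 0.2615]
ee_rot: [3.139, 0.001, 1.571]
wrist_force: [0.2, 0.2, 0.3]
width: 0.061
finger_force: 0.0
```

Run:
```python
from h import *
a=robot.snapshot('scene'); b=robot.snapshot('top'); o=robot.get_obs(); print(o['time'],o['tool_pos'],o['wrist_force'])
im=np.vstack([cv2.resize(a['image'][100:260,270:470],None,fx=2,fy=2,interpolation=cv2.INTER_CUBIC),b['image'][60:340,150:550]])
cv2.imwrite('pics/e.png',im[:,:,::-1])
```

```text
35.3 [ 0.35072456 -0.00821951  0.26091885] [-0.5404469   0.17975713 -0.28120611]
```

View pics/e.png

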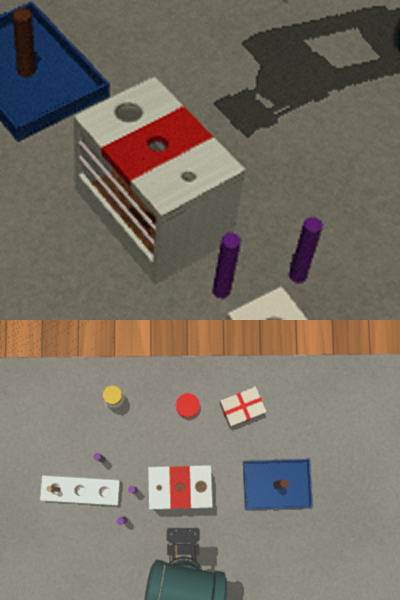

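The bore mouth at (157,144) is clear and the mid-brown spindle has dropped below the plate. The thick one stands in the tray, the pale one is still in the rack, and the bystanders haven't moved.

```bash
python3 -c "
from bench import robot
print(robot.close_job())"
```

```text
the job is handed in; nothing more can be done
None
```

The job is handed in at about 35 s: the mid-brown 20 mm spindle went through the red bore into the catch pan, the thick one was stopped and stands in the blue tray, and the pale one stayed in the rack; the thick one's first try was about 4 mm off centre, so after the mid-brown had already entered the bore I put it back in its well, retried the thick one centred, then pushed the mid-brown through.

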